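Index the collar and pin it

TASK

Take the red-headed index pin out of its stand, put it through the hole in the collar's flange, and turn the collar in its fixture until that hole comes over the hidden hole in the plate beneath, a part turn counter-clockwise; then push the pin gently home, so that its shoulder sits flat on the collar, and let go of it. Never force the pin, keep the collar seated in the fixture, and leave the other things on the bench where they are.

Things in the scene. Friction and masses are not known exactly. Their poses are not given: they have to be found in the camera images.
- base: Fixture, bolted down: blue round housing 144 mm across and 35 mm high on a dark round foot 160 mm across. Origin: centre of its underside, on the collar's turning axis; z up. Its own +x only tells roughly where the hidden hole is (see plate_face).
- plate_face (a point): Centre of the top face of the flat steel index plate in the housing, 34 mm above the bench, under the collar. The plate is clamped (does not turn). Bore in the middle for the collar's spigot, and one hole, 14 mm wide, 24 mm deep, 45 mm from the axis, somewhere within 0.6 rad either side of the base's +x; the flange hides it and it is not measured: feel for it.
- collar: Loose pale aluminium collar, 0.3 to 0.6 kg: round flange 125 mm across, 12 mm thick, low brass boss (44 mm across, 3 mm high) on top; spigot below, 38 x 16 mm, in the plate's bore with 1 mm play all round. Turns freely about the vertical; only its weight holds it. Origin: on the axis at the flange's underside, which rests on the plate; +x points to the flange hole.
- collar_hole (a point): Centre of the mouth (flange top, 46 mm above the bench) of the collar's only hole: 14 mm wide, through the 12 mm flange, 45 mm from the axis. At the start it stands 0.6 to 2.5 rad clockwise (from above) of the plate's hidden hole: turn the collar counter-clockwise. The pin, standing in this hole, can push the collar round.
- pin: Index pin, upright: steel shaft 12 mm across, 32 mm long, tip chamfered 3 mm (7 mm wide at the end); shoulder 26 mm across, 4 mm thick; red round grip 22 mm across, 40 mm high, black grooves. 60 g. Origin: end of the tip; z along the pin to the head. Press lightly: 40 N on collar or fixture is forcing it.
- pin_shoulder (a point): On the pin's axis at the underside of its shoulder, 32 mm above the tip. With the tip standing on the plate through the collar's hole, it is 20 mm above the flange; over the hidden hole the pin can sink these 20 mm, until the shoulder sits on the flange.
- stand: Grey plastic pin stand, fixed: block 70 x 60 mm, 40 mm high, with one 13.5 mm hole, 36 mm deep, in the middle of its top. The pin starts in it, its shoulder on the block. Origin: centre of its underside.
- roll_orange: Bystander: small roll of orange tape lying flat, 70 mm across, 26 mm high. Origin: centre of its underside. Leave alone.
- cutter: Bystander: yellow-green box cutter lying flat, 29 x 151 x 21 mm. Origin: centre of its underside. Leave alone.
- marker: Bystander: blue and white felt marker lying, 19 x 136 x 21 mm. Origin: centre of its underside. Leave alone.
There are look-alikes about, which are no part of the job. Leave any white look-alike of the pin alone.

How it is judged:
By the outcome, as a careful person would: the job done as asked, in the order asked, and still so for the second after the job is handed in, with the robot touching nothing.
It also fails if it takes over 67 s, if anything falls off the work surface, if the arm or the gripper's body presses on something with over 40 N, if the wrist force passes 120 N, or if a joint passes its speed limit or range.

ROBOT

A 6-joint arm with a two-finger parallel gripper is mounted at the origin on the work surface; the furniture and walls round the work are solid. World frame = base frame: x ahead of the robot, y to its left, z up, the work surface at z = 0. Lengths are in m, angles in rad, forces in N, time in s.
With the tool pointing down it reaches from about 0.25 to 0.725 m from the base axis. Payload 4 kg.
Tool frame: the origin (TCP) lies midway between the tips of the shut fingers; the grasp point (between the pads) lies 19 mm behind it (bot.grip_point_offset is the distance from the TCP to the grasp point, in m); z points along the fingers, y is the line along which they close (so a half turn about z gives the same grasp; the last joint's range is limited). The gripper opens to 85 mm and grips with 20 to 120 N. Pads are 22 mm wide; open, the fingers measure 114 mm over their backs; the gripper's body (76 mm by 85 mm) begins 54 mm behind the grasp point. The pads swing forward as they close: fully open they stand 13 mm farther back than shut.
Start: joints at [-1.188, 0.241, 0.005, 1.335, 0, 1.571], TCP at [0.187, -0.464, 0.231] pointing down, gripper open.
Joint ranges: [-2.72, 2.72], [-1.05, 1.87], [-1.09, 1.28], [-1.99, 2.15], [-1.42, 1.44], [-3.14, 3.14]. Speed limits (rad/s): [2.79, 2.79, 3.14, 3.14, 3.14, 3.14].

INTERFACE

Orientations are given as a unit quaternion [x, y, z, w].
In Python, from workcell import bot gives the robot as it stands.
- The arm moves only by the tool step_arm, never from a script. Its argument "targets" is text: rows parted by semicolons, each of 7 numbers parted by spaces: the opening, from -1 (shut) to 1 (fully open), so that 0 is half open, then the shift along the world's x, y, z normalised to -1 to 1, where 1 is 0.5 m, then the turn, a rotation vector about the world's x, y, z normalised to -1 to 1, where 1 is pi/4 rad. In form: gripper x y z wx wy wz; .... A call has 1 to 10 rows; each row is the pose to reach, as a shift and turn from the pose commanded when the call began; what a row does not reach only later rows make up. A row lasts 1/12 s, in which the tool goes at most 41.7 mm and 7.16 degrees, less where a joint would pass 70% of its speed; a pose out of reach is approached as far as the arm can. A call with a number of a shift or a turn outside -1 to 1 is refused whole. A call with a gripper value outside its range is refused whole. The fingers move at their own pace and stop on an object; the grip force is fixed at half the most. Time passes only in rows, so rows that repeat a pose let the fingers close. It gives the time, the measured TCP pose, the force, the opening and the grip force at its end, in the units of the state.
- bot.get_obs(): the state, without advancing time (a new reading comes with each control period).
- bot.camera(name): name is "scene" or "top" or "wrist"; returns the picture (480x640x3 uint8, red, green, blue); there is no depth.
- bot.camera_info(name): a dict with "vertical_fov" (degrees; the focal length in pixels is half the picture's height over the tangent of half this angle, whatever the lens; pixels are square), "cx", "cy" (the principal point, pixels), "pose" (4x4, takes a point from camera to world coordinates). Camera axes: x right, y up, looking along -z (the intrinsics and any distortion apply to the point x, -y, -z); pixel columns grow to the right and rows downward; lengths in m; the calibration is good to about 2 mm. The wrist camera is an equidistant fisheye: a pixel r from the principal point sees the ray r / f radians off the axis. A picture is of the moment at which its call begins: read the wrist's pose just before it. camera_info takes no time and is no camera call; for the wrist camera it gives the pose at the moment of the call.
- bot.job_done(): hands the job in; it is judged then, once.
The state is a dict: "clock": time; "joint_pos": joint angles; "joint_vel": joint speeds; "tau": joint torques, N m; "eef_pos": TCP position; "tool_rot": TCP orientation; "ft_force": force on the tool from outside, world axes, zero at the start; "ft_torque": the same for the moment, N m; "grip_width": finger opening in m; "grasp_force": force on a finger pad.
Only numpy, scipy, OpenCV 4.12 (cv2) and the standard library are available. Lean on these libraries where they do the work, as an engineer would, in place of code of your own. Each camera call takes 0.05 s, during which the arm holds its last target. There are 200 camera calls.

## Working session

There is one attempt and no reset: what is moved stays moved. The work goes in short steps, Python scripts to look and compute and a tool call to move; the robot and the scene stay as the last step left them, time stands still between calls to the robot, and variables do not carry over. Pictures are saved under pics/ and viewed, at most 10 in all, crops included, and the job is handed in when it is done.

Besides the shell and the picture viewer there is one more tool, called after "Request:" as name(argument=value, ...) on one line, values as JSON. step_arm: Moves the arm, as the interface text tells. Scaled input: -1 to 1 covers 0.5 m each way for a shift and pi/4 rad each way for a turn. Its arguments: {"type":"object","properties":{"targets":{"type":"string"}},"required":["targets"]}

```bash
mkdir -p pics; ls; python3 - <<'E'
from workcell import bot
import cv2,numpy as np
o=bot.get_obs();print({k:np.round(v,3) for k,v in o.items()})
for n in("scene","top"):
    i=bot.camera_info(n);print(n,i["vertical_fov"],i["cx"],i["cy"],np.round(i["pose"],4).tolist(),[k for k in i])
    cv2.imwrite(f"pics/{n}0.png",bot.camera(n)[:,:,::-1])
E
```

```text
pics
{'clock': np.float64(0.0), 'joint_pos': array([-1.188,  0.241,  0.004,  1.335,  0.   ,  1.571]), 'joint_vel': array([ 0.001, -0.   , -0.001,  0.   , -0.   , -0.   ]), 'tau': array([-0.0000e+00, -3.7232e+01,  2.5241e+01,  1.7000e-02,  0.0000e+00,
        0.0000e+00]), 'eef_pos': array([ 0.187, -0.463,  0.23 ]), 'tool_rot': array([ 0.982,  0.19 , -0.   , -0.001]), 'ft_force': array([0.219, 0.529, 0.473]), 'ft_torque': array([-0.017,  0.021, -0.008]), 'grasp_force': np.float64(0.0), 'grip_width': np.float64(0.085)}
scene 51.318059859723974 320.0596136699002 230.0843110657387 [[-0.8937, 0.3376, -0.2956, 0.1803], [-0.4486, -0.6559, 0.6071, 0.5498], [0.0111, 0.6752, 0.7376, 0.6834], [0.0, 0.0, 0.0, 1.0]] ['vertical_fov', 'cx', 'cy', 'pose']
top 54.01632486954294 315.2842162106144 237.75364801542173 [[0.0039, 0.9863, -0.1652, 0.2829], [-0.9995, 0.009, 0.0305, 0.0296], [0.0315, 0.165, 0.9858, 0.9068], [0.0, 0.0, 0.0, 1.0]] ['vertical_fov', 'cx', 'cy', 'pose']
```

View pics/top0.png

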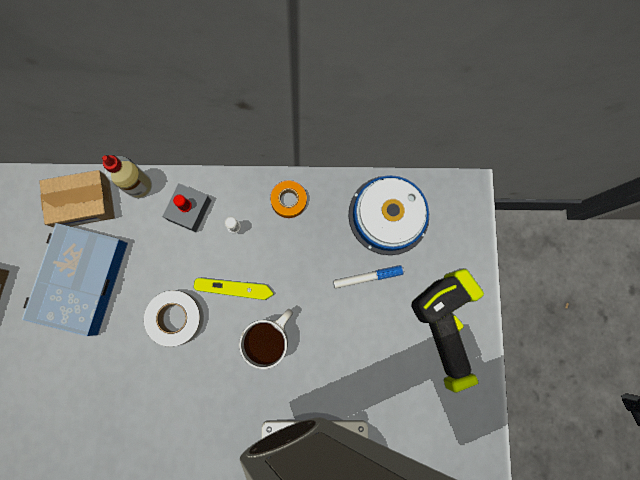

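View pics/scene0.png

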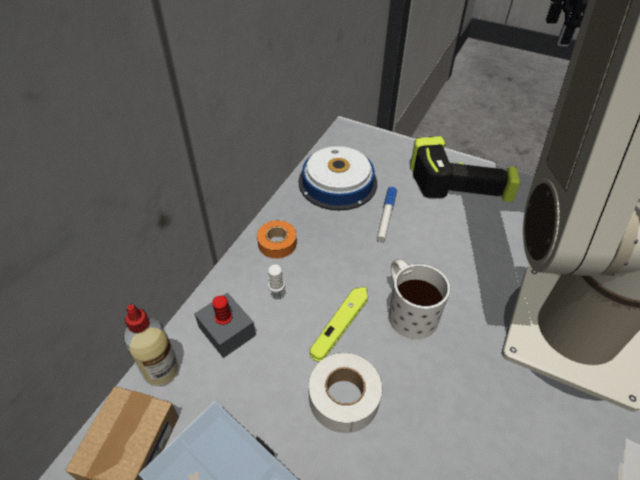

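Top view: red pin at (181,202) on the grey stand, white look-alike at (232,224), collar boss at (393,210), collar hole at (411,197). The scene view agrees.

```bash
cat > h.py <<'E'
import numpy as np,cv2
from workcell import bot
def ray(n,uv,info=None):
    i=info or bot.camera_info(n);P=np.array(i["pose"]);f=240/np.tan(np.radians(i["vertical_fov"])/2)
    d=np.array([uv[0]-i["cx"],uv[1]-i["cy"]])
    if n=="wrist":
        r=np.hypot(*d);t=r/f;v=np.array([d[0]/r*np.sin(t),-d[1]/r*np.sin(t),-np.cos(t)])
    else: v=np.array([d[0]/f,-d[1]/f,-1])
    return P[:3,3],P[:3,:3]@v
def onz(n,uv,z,info=None):
    o,d=ray(n,uv,info);return o+d*(z-o[2])/d[2]
def blobs(m,a=15):
    k,l,s,c=cv2.connectedComponentsWithStats(m.astype(np.uint8))
    return [(s[j,4],s[j,:4].tolist(),c[j].round(1)) for j in range(1,k) if s[j,4]>=a]
E
python3 - <<'E'
from h import *
for n,box in(("top",[(160,185,215,235),(350,170,435,255)]),("scene",[(190,280,260,360),(295,140,380,210)])):
    im=cv2.imread(f"pics/{n}0.png").astype(int);b,g,r=im[...,0],im[...,1],im[...,2]
    def B(m,q):
        z=np.zeros(m.shape,bool);x0,y0,x1,y1=q;z[y0:y1,x0:x1]=m[y0:y1,x0:x1];return z
    red=B((r>120)&(g<70)&(b<70),box[0]); print(n,"red")
    for a,s,c in blobs(red): print(a,s,c,onz(n,c,.064).round(4),onz(n,c,.084).round(4))
    w=B((r>185)&(abs(r-b)<30),box[1])
    for a,s,c in blobs(w,200):
        print("flange",a,s,c)
        ct=max(cv2.findContours(w.astype(np.uint8),0,1)[0],key=len);e=cv2.fitEllipse(ct);print(e,onz(n,e[0],.046).round(4))
        hull=cv2.drawContours(np.zeros(w.shape,np.uint8),[cv2.convexHull(ct)],-1,1,-1)
        for a,s,c in blobs((hull>0)&~w,10): print(" hole",a,s,c,onz(n,c,.046).round(4))
im=cv2.imread("pics/top0.png")
a=cv2.resize(im[175:240,150:250],None,fx=4,fy=4,interpolation=2);c=cv2.resize(im[170:260,345:440],None,fx=4,fy=4,interpolation=2)
o=np.zeros((360,790,3),np.uint8);o[:260,:400]=a;o[:,405:785]=c;cv2.imwrite("pics/crop1.png",o)
E
```

```text
top red
108 [173, 195, 12, 11] [178.7 200. ] [0.4917 0.253  0.064 ] [0.4867 0.2477 0.084 ]
22 [178, 202, 13, 10] [185.5 208.3] [0.4763 0.2399 0.064 ] [0.4717 0.2349 0.084 ]
flange 2901 [357, 178, 69, 68] [391.3 210.9]
((391.419677734375, 211.02899169921875), (64.87569427490234, 66.55535125732422), 108.20887756347656) [ 0.4795 -0.1401  0.046 ]
 hole 12 [366, 183, 8, 8] [369.2 186.2] [ 0.5272 -0.0989  0.046 ]
 hole 176 [357, 192, 48, 53] [372.  226.1] [ 0.4502 -0.103   0.046 ]
 hole 48 [408, 193, 8, 9] [411.4 197. ] [ 0.5071 -0.1788  0.046 ]
 hole 428 [381, 199, 24, 23] [392.7 209.8] [ 0.4819 -0.1426  0.046 ]
 hole 30 [408, 220, 17, 20] [417.6 230.7] [ 0.4423 -0.1886  0.046 ]
scene red
148 [212, 296, 15, 13] [219.5 301.8] [0.4964 0.2369 0.064 ] [0.4862 0.247  0.084 ]
58 [215, 315, 17, 9] [222.9 320.4] [0.4738 0.2613 0.064 ] [0.4643 0.2706 0.084 ]
flange 1724 [307, 146, 64, 42] [338.3 166.9]
((338.279296875, 166.37074279785156), (40.299224853515625, 61.904510498046875), 92.33334350585938) [ 0.48   -0.1425  0.046 ]
 hole 28 [331, 150, 8, 4] [334.5 151.5] [ 0.5064 -0.1808  0.046 ]
 hole 279 [328, 157, 22, 16] [338.4 164.8] [ 0.4818 -0.1469  0.046 ]
```

View pics/crop1.png

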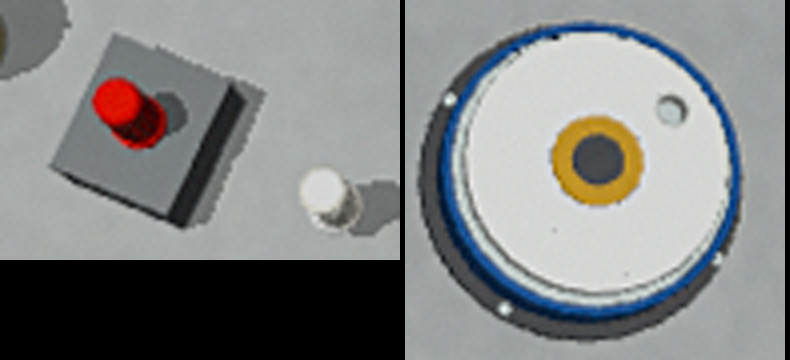

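Crop: red pin upright in the stand, collar hole at upper right of the boss. Pin axis is about (0.4865, 0.247), collar centre about (0.481, -0.144) and hole about (0.507, -0.180). I'll go above the pin, turning the closing line away from the white look-alike.

Request:
step_arm(targets="0 .3 .71 0 0 0 .9;0 .3 .71 0 0 0 .9;0 .3 .71 0 0 0 .9;0 .3 .71 0 0 0 .9;0 .3 .71 0 0 0 .9;0 .3 .71 0 0 0 .9;0 .3 .71 0 0 0 .9;0 .3 .71 0 0 0 .9;0 .3 .71 0 0 0 .9;0 .3 .71 0 0 0 .9")

```text
clock: 0.93
eef_pos: [0.3378, -0.1042, 0.2312]
tool_rot: [0.853, 0.521, 0.001, -0.001]
ft_force: [-0.0, 0.2, 0.7]
grip_width: 0.0426
grasp_force: 0.0
```

Request:
step_arm(targets="0 .3 .71 -.14 0 0 0;0 .3 .71 -.14 0 0 0;0 .3 .71 -.14 0 0 0;0 .3 .71 -.14 0 0 0;0 .3 .71 -.14 0 0 0;0 .3 .71 -.14 0 0 0;0 .3 .71 -.14 0 0 0;0 .3 .71 -.14 0 0 0;0 .3 .71 -.14 0 0 0;0 .3 .71 -.14 0 0 0")

```text
clock: 1.77
eef_pos: [0.4875, 0.2507, 0.1594]
tool_rot: [0.854, 0.52, -0.0, -0.001]
ft_force: [-0.0, 0.1, 1.2]
grip_width: 0.0429
grasp_force: 0.0
```

```bash
python3 - <<'E'
from h import *
o=bot.get_obs();print(o["clock"],o["eef_pos"],o["tool_rot"],o["joint_pos"].round(2))
i=bot.camera_info("wrist");print(i["cx"],i["cy"],i["vertical_fov"],np.round(i["pose"],3).tolist());im=bot.camera("wrist")[:,:,::-1];cv2.imwrite("pics/w1.png",im)
im=im.astype(int);b,g,r=im[...,0],im[...,1],im[...,2]
for a,s,c in blobs((r>110)&(g<70)&(b<70),30): print(a,s,c,onz("wrist",c,.084,i).round(4),onz("wrist",c,.064,i).round(4))
E
```

```text
1.7667 [0.48752158 0.25067214 0.15935557] [ 8.54214680e-01  5.19920061e-01 -1.42048230e-05 -6.39904200e-04] [0.47 0.38 0.   1.2  0.   2.52]
318.0753687091188 242.03672370004992 65.70646984690485 [[0.889, 0.441, 0.123, 0.519], [-0.458, 0.857, 0.236, 0.311], [-0.001, -0.267, 0.964, 0.302], [0.0, 0.0, 0.0, 1.0]]
1185 [286, 27, 60, 53] [318.8  52. ] [0.5438 0.3582 0.084 ] [0.546  0.3626 0.064 ]
137 [306, 226, 34, 23] [322.7 233.6] [0.496  0.2604 0.084 ] [0.4939 0.2559 0.064 ]
880 [305, 242, 35, 33] [322.2 258.4] [0.4886 0.2465 0.084 ] [0.4858 0.2407 0.064 ]
```

View pics/w1.png

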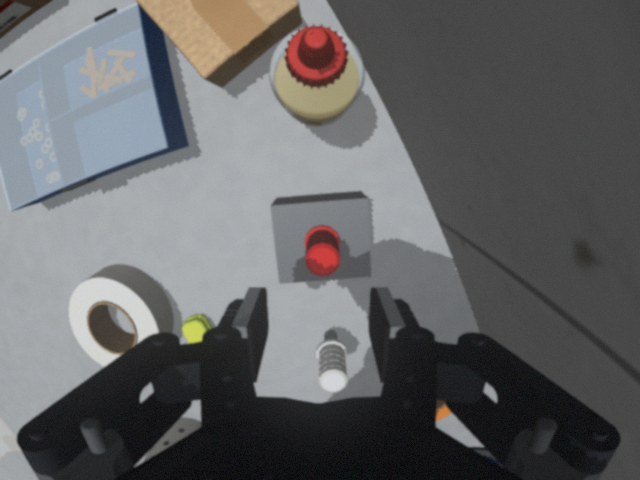

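Wrist view: pin top at (322,259), inside the fingers' plane; the white look-alike at (332,375) lies to the side, clear. Descend and grip.

Request:
step_arm(targets="0 0 .002 0 0 0 0;0 0 .002 -.06 0 0 0;0 0 .002 -.12 0 0 0;0 0 .002 -.17 0 0 0;0 0 .002 -.2 0 0 0;0 0 .002 -.22 0 0 0;0 0 .002 -.222 0 0 0;0 0 .002 -.222 0 0 0")

```text
clock: 2.48
eef_pos: [0.4866, 0.2463, 0.0505]
tool_rot: [0.855, 0.518, -0.0, 0.0]
ft_force: [-0.5, -0.3, 1.1]
grip_width: 0.0426
grasp_force: 0.0
```

Request:
step_arm(targets="-1 0 0 0 0 0 0;-1 0 0 0 0 0 0;-1 0 0 0 0 0 0;-1 0 0 0 0 0 0;-1 0 0 0 0 0 0;-1 0 0 0 0 0 0")

```text
clock: 2.98
eef_pos: [0.488, 0.2476, 0.0521]
tool_rot: [0.855, 0.518, 0.002, 0.0]
ft_force: [0.2, -1.2, 6.8]
grip_width: 0.0204
grasp_force: 59.1
```

Request:
step_arm(targets="-1 0 0 .02 0 0 0;-1 0 0 .05 0 0 0;-1 0 0 .1 0 0 0;-1 0 0 .16 0 0 0;-1 0 0 .2 0 0 0;-1 0 0 .2 0 0 0")

```text
clock: 3.48
eef_pos: [0.4894, 0.2487, 0.156]
tool_rot: [0.855, 0.518, 0.005, 0.0]
ft_force: [0.9, -0.1, 0.4]
grip_width: 0.0202
grasp_force: 59.4
```

```bash
python3 - <<'E'
from h import *
o=bot.get_obs();print(o["clock"],o["eef_pos"],o["tool_rot"],o["ft_force"],o["grip_width"])
t=bot.camera("top")[:,:,::-1];i=bot.camera_info("wrist");w=bot.camera("wrist")[:,:,::-1]
cv2.imwrite("pics/t2.png",t)
cv2.imwrite("pics/w2.png",np.hstack([w[160:480,180:460],cv2.resize(t[170:250,140:250],None,fx=4,fy=4)]))
E
```

```text
3.4833 [0.48937344 0.24873384 0.15597168] [8.55161726e-01 5.18340847e-01 4.59930676e-03 1.86223792e-04] [ 0.87084654 -0.07634471  0.36689331] 0.02021063178713935
```

View pics/w2.png

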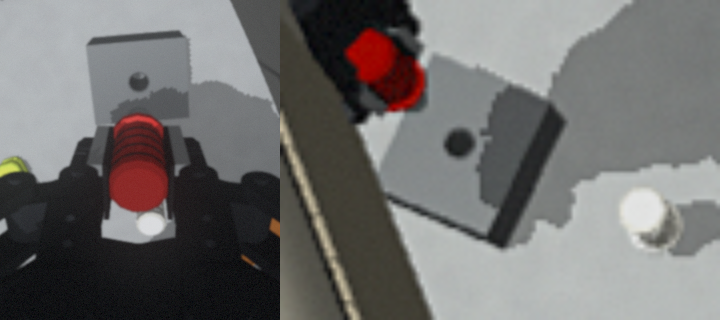

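Pin is held; the stand hole is free, at top pixel (185,206). Carry over to the collar hole, tip about 107 mm up.

Request:
step_arm(targets="-1 .02 -.43 0 0 0 0;-1 .02 -.43 0 0 0 0;-1 .02 -.43 0 0 0 0;-1 .02 -.43 0 0 0 0;-1 .02 -.43 0 0 0 0;-1 .02 -.43 0 0 0 0;-1 .02 -.43 0 0 0 0")

```text
clock: 4.17
eef_pos: [0.4954, 0.0295, 0.1488]
tool_rot: [0.857, 0.516, -0.002, -0.001]
ft_force: [-0.1, 0.1, -1.2]
grip_width: 0.0202
grasp_force: 59.4
```

Request:
step_arm(targets="-1 .02 -.424 0 0 0 0;-1 .02 -.424 0 0 0 0;-1 .02 -.424 0 0 0 0;-1 .02 -.424 0 0 0 0;-1 .02 -.424 0 0 0 0;-1 .02 -.424 0 0 0 0;-1 .02 -.424 0 0 0 0;-1 .02 -.424 0 0 0 0;-1 .02 -.424 0 0 0 0")

```text
clock: 4.92
eef_pos: [0.5065, -0.1776, 0.1496]
tool_rot: [0.855, 0.519, -0.0, -0.001]
ft_force: [-0.0, -0.0, -1.3]
grip_width: 0.0203
grasp_force: 59.4
```

```bash
python3 - <<'E'
from h import *
o=bot.get_obs();print(o["clock"],o["eef_pos"],o["tool_rot"],o["ft_force"],o["joint_pos"].round(3))
t=cv2.imread("pics/t2.png").astype(int).sum(2)
m=np.zeros(t.shape,bool);m[198:213,178:192]=t[198:213,178:192]<190
for a,s,c in blobs(m,8): print(a,s,c,onz("top",c,.04).round(4))
i=bot.camera_info("wrist");w=bot.camera("wrist")[:,:,::-1];cv2.imwrite("pics/w3.png",w)
tp=bot.camera("top")[:,:,::-1]; cv2.imwrite("pics/t3.png",tp)
cv2.imwrite("pics/v3.png",np.hstack([w[130:450,120:520],cv2.resize(tp[160:260,345:445],None,fx=3.2,fy=3.2)]))
E
```

```text
4.9167 [ 0.50653549 -0.17755379  0.14960357] [ 8.54541935e-01  5.19381332e-01 -3.26737087e-04 -1.00312867e-03] [-0.03590671 -0.04906387 -1.2953029 ] [-3.380e-01  3.620e-01 -4.400e-02  1.166e+00  1.000e-03  1.712e+00]
34 [181, 203, 7, 6] [184.3 205.5] [0.4871 0.2484 0.04  ]
```

View pics/v3.png

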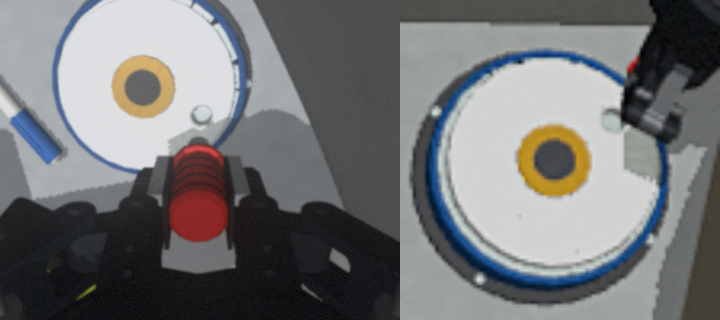

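Wrist view: collar hole at full-frame (321,244), pin tip above it, in line. Quick check of the hole position from here, then lower.

```bash
python3 - <<'E'
from h import *
o=bot.get_obs();print(o["clock"],o["eef_pos"])
print(onz("wrist",(321,244),.046).round(4),onz("wrist",(263,216.5),.049).round(4))
E
```

```text
5.0167 [ 0.50679821 -0.17764366  0.15006527]
[ 0.5078 -0.1805  0.046 ] [ 0.4823 -0.1447  0.049 ]
```

Request:
step_arm(targets="-1 0 0 -.04 0 0 0;-1 0 0 -.08 0 0 0;-1 0 0 -.1 0 0 0;-1 0 0 -.1 0 0 0;-1 0 0 -.1 0 0 0;-1 0 0 -.1 0 0 0")

```text
clock: 5.52
eef_pos: [0.5075, -0.1795, 0.1012]
tool_rot: [0.855, 0.519, 0.0, 0.001]
ft_force: [1.1, 0.1, -0.4]
grip_width: 0.02
grasp_force: 59.4
```

```bash
python3 - <<'E'
from h import *
o=bot.get_obs();print(o["clock"],o["eef_pos"],o["ft_force"])
w=bot.camera("wrist")[:,:,::-1];s=bot.camera("scene")[:,:,::-1]
cv2.imwrite("pics/v4.png",np.hstack([w[130:450,120:520],cv2.resize(s[100:220,280:400],(320,320))]))
E
```

```text
5.5167 [ 0.50750947 -0.17954594  0.10124548] [ 1.05903256  0.07496634 -0.41520801]
```

View pics/v4.png

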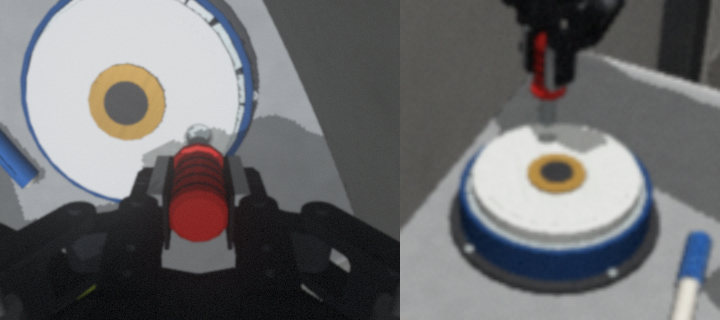

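Tip stands just over the hole. Lower slowly.

Request:
step_arm(targets="-1 0 0 -.01 0 0 0;-1 0 0 -.02 0 0 0;-1 0 0 -.026 0 0 0;-1 0 0 -.026 0 0 0;-1 0 0 -.026 0 0 0")

```text
clock: 6.03
eef_pos: [0.5066, -0.1798, 0.087]
tool_rot: [0.855, 0.518, -0.0, -0.0]
ft_force: [-0.8, -0.4, 0.0]
grip_width: 0.0208
grasp_force: 59.4
```

Request:
step_arm(targets="-1 0 0 -.005 0 0 0;-1 0 0 -.01 0 0 0;-1 0 0 -.014 0 0 0;-1 0 0 -.014 0 0 0;-1 0 0 -.014 0 0 0")

```text
clock: 6.45
eef_pos: [0.5067, -0.1798, 0.0801]
tool_rot: [0.855, 0.518, -0.0, -0.0]
ft_force: [0.3, 1.0, -0.3]
grip_width: 0.0203
grasp_force: 59.4
```

Request:
step_arm(targets="-1 0 0 -.003 0 0 0;-1 0 0 -.005 0 0 0;-1 0 0 -.005 0 0 0;-1 0 0 -.005 0 0 0")

```text
clock: 6.78
eef_pos: [0.5069, -0.1798, 0.078]
tool_rot: [0.855, 0.518, 0.0, 0.0]
ft_force: [-0.6, 0.0, 1.7]
grip_width: 0.0204
grasp_force: 59.7
```

Request:
step_arm(targets="-1 0 0 -.002 0 0 0;-1 0 0 -.003 0 0 0;-1 0 0 -.003 0 0 0;-1 0 0 -.003 0 0 0")

```text
clock: 7.12
eef_pos: [0.507, -0.1799, 0.0779]
tool_rot: [0.855, 0.518, 0.0, 0.001]
ft_force: [-2.3, 1.2, 9.2]
grip_width: 0.0205
grasp_force: 60.8
```

Contact at TCP z = 0.078: the tip is through the collar hole and resting on the plate. Work out arc increments.

```bash
python3 - <<'E'
import numpy as np
c=np.array([.4813,-.1435]);p=np.array([.507,-.18]);q0=np.zeros(2)
for t in [-.85,-.75,-.64,-.53,-.42]+list(np.arange(-.33,1.75,.09)):
    q=((c+.045*np.array([np.cos(t),np.sin(t)])-p)/.5).round(3);print(round(t,2),q,(q-q0).round(3));q0=q
E
```

```text
-0.85 [0.008 0.005] [0.008 0.005]
-0.75 [0.014 0.012] [0.006 0.007]
-0.64 [0.021 0.019] [0.007 0.007]
-0.53 [0.026 0.028] [0.005 0.009]
-0.42 [0.031 0.036] [0.005 0.008]
-0.33 [0.034 0.044] [0.003 0.008]
-0.24 [0.036 0.052] [0.002 0.008]
-0.15 [0.038 0.06 ] [0.002 0.008]
-0.06 [0.038 0.068] [0.    0.008]
0.03 [0.039 0.076] [0.001 0.008]
0.12 [0.038 0.084] [-0.001  0.008]
0.21 [0.037 0.092] [-0.001  0.008]
0.3 [0.035 0.1  ] [-0.002  0.008]
0.39 [0.032 0.107] [-0.003  0.007]
0.48 [0.028 0.115] [-0.004  0.008]
0.57 [0.024 0.122] [-0.004  0.007]
0.66 [0.02  0.128] [-0.004  0.006]
0.75 [0.014 0.134] [-0.006  0.006]
0.84 [0.009 0.14 ] [-0.005  0.006]
0.93 [0.002 0.145] [-0.007  0.005]
1.02 [-0.004  0.15 ] [-0.006  0.005]
1.11 [-0.011  0.154] [-0.007  0.004]
1.2 [-0.019  0.157] [-0.008  0.003]
1.29 [-0.026  0.159] [-0.007  0.002]
1.38 [-0.034  0.161] [-0.008  0.002]
1.47 [-0.042  0.163] [-0.008  0.002]
1.56 [-0.05   0.163] [-0.008  0.   ]
1.65 [-0.059  0.163] [-0.009  0.   ]
1.74 [-0.067  0.162] [-0.008 -0.001]
```

Request:
step_arm(targets="-1 .004 .003 0 0 0 0;-1 .008 .005 0 0 0 0;-1 .014 .012 0 0 0 0;-1 .021 .019 0 0 0 0;-1 .026 .028 0 0 0 0;-1 .031 .036 0 0 0 0;-1 .031 .036 0 0 0 0;-1 .031 .036 0 0 0 0")

```text
clock: 7.78
eef_pos: [0.5224, -0.1639, 0.0779]
tool_rot: [0.855, 0.518, -0.001, 0.002]
ft_force: [-2.7, -4.0, 8.2]
grip_width: 0.0203
grasp_force: 60.5
```

Request:
step_arm(targets="-1 .002 .004 0 0 0 0;-1 .003 .008 0 0 0 0;-1 .003 .008 0 0 0 0;-1 .003 .008 0 0 0 0")

```text
clock: 8.12
eef_pos: [0.5238, -0.1606, 0.0779]
tool_rot: [0.856, 0.518, -0.001, 0.003]
ft_force: [-3.5, -6.4, 7.9]
grip_width: 0.0202
grasp_force: 60.4
```

Request:
step_arm(targets="-1 .001 .004 0 0 0 0;-1 .002 .008 0 0 0 0;-1 .002 .008 0 0 0 0;-1 .002 .008 0 0 0 0")

```text
clock: 8.45
eef_pos: [0.5252, -0.1566, 0.0779]
tool_rot: [0.856, 0.518, -0.001, 0.003]
ft_force: [-2.2, -5.5, 7.2]
grip_width: 0.0205
grasp_force: 60.4
```

Request:
step_arm(targets="-1 .001 .004 0 0 0 0;-1 .002 .008 0 0 0 0;-1 .002 .008 0 0 0 0;-1 .002 .008 0 0 0 0")

```text
clock: 8.78
eef_pos: [0.5263, -0.1526, 0.0779]
tool_rot: [0.856, 0.518, -0.001, 0.003]
ft_force: [-2.1, -5.1, 7.8]
grip_width: 0.0201
grasp_force: 60.3
```

Request:
step_arm(targets="-1 0 .004 0 0 0 0;-1 0 .008 0 0 0 0;-1 0 .008 0 0 0 0;-1 0 .008 0 0 0 0")

```text
clock: 9.12
eef_pos: [0.5268, -0.1483, 0.0778]
tool_rot: [0.856, 0.518, -0.0, 0.003]
ft_force: [-0.2, -4.5, 5.2]
grip_width: 0.0204
grasp_force: 60.1
```

Request:
step_arm(targets="-1 .001 .004 0 0 0 0;-1 .001 .008 0 0 0 0;-1 .001 .008 0 0 0 0;-1 .001 .008 0 0 0 0")

```text
clock: 9.45
eef_pos: [0.5271, -0.1426, 0.0768]
tool_rot: [0.855, 0.518, 0.0, 0.001]
ft_force: [1.6, -3.4, 2.3]
grip_width: 0.0206
grasp_force: 59.7
```

The pin is starting to dip (z 0.0768, force down to 2 N). Go on in smaller steps.

Request:
step_arm(targets="-1 0 .002 0 0 0 0;-1 0 .004 0 0 0 0;-1 0 .004 0 0 0 0;-1 0 .004 0 0 0 0")

```text
clock: 9.78
eef_pos: [0.5267, -0.1398, 0.0764]
tool_rot: [0.855, 0.518, 0.0, 0.0]
ft_force: [2.1, -3.3, 1.5]
grip_width: 0.0204
grasp_force: 59.7
```

Request:
step_arm(targets="-1 0 0 -.002 0 0 0;-1 0 0 -.004 0 0 0;-1 0 0 -.004 0 0 0;-1 0 0 -.004 0 0 0")

```text
clock: 10.12
eef_pos: [0.5268, -0.1401, 0.0751]
tool_rot: [0.855, 0.518, 0.0, 0.001]
ft_force: [0.7, -3.5, 6.0]
grip_width: 0.0205
grasp_force: 60.3
```

Request:
step_arm(targets="-1 0 -.001 0 0 0 0;-1 0 -.002 0 0 0 0;-1 0 -.002 0 0 0 0;-1 0 -.002 0 0 0 0")

```text
clock: 10.45
eef_pos: [0.5267, -0.1405, 0.0749]
tool_rot: [0.855, 0.518, 0.001, 0.0]
ft_force: [0.9, -2.5, 3.7]
grip_width: 0.0202
grasp_force: 60.1
```

Request:
step_arm(targets="-1 0 -.001 0 0 0 0;-1 0 -.002 0 0 0 0;-1 0 -.002 0 0 0 0;-1 0 -.002 0 0 0 0")

```text
clock: 10.78
eef_pos: [0.5263, -0.1414, 0.0741]
tool_rot: [0.855, 0.518, 0.0, -0.0]
ft_force: [2.8, -1.2, 0.9]
grip_width: 0.0203
grasp_force: 59.7
```

Sinking freely now. Lower further.

Request:
step_arm(targets="-1 .001 0 -.002 0 0 0;-1 .001 0 -.004 0 0 0;-1 .001 0 -.006 0 0 0;-1 .001 0 -.006 0 0 0;-1 .001 0 -.006 0 0 0")

```text
clock: 11.2
eef_pos: [0.5264, -0.1416, 0.0708]
tool_rot: [0.855, 0.518, -0.0, -0.0]
ft_force: [3.2, 0.1, -1.3]
grip_width: 0.0202
grasp_force: 59.5
```

Request:
step_arm(targets="-1 .001 0 -.004 0 0 0;-1 .001 0 -.008 0 0 0;-1 .001 0 -.012 0 0 0;-1 .001 0 -.016 0 0 0;-1 .001 0 -.02 0 0 0;-1 .001 0 -.02 0 0 0;-1 .001 0 -.02 0 0 0")

```text
clock: 11.78
eef_pos: [0.5268, -0.1416, 0.0609]
tool_rot: [0.855, 0.518, -0.0, -0.0]
ft_force: [-0.1, -0.3, -1.1]
grip_width: 0.0203
grasp_force: 59.4
```

Request:
step_arm(targets="-1 0 0 -.002 0 0 0;-1 0 0 -.004 0 0 0;-1 0 0 -.004 0 0 0;-1 0 0 -.004 0 0 0")

```text
clock: 12.12
eef_pos: [0.5271, -0.1417, 0.0592]
tool_rot: [0.855, 0.518, -0.0, -0.0]
ft_force: [-0.6, 0.2, -0.7]
grip_width: 0.0203
grasp_force: 59.4
```

Request:
step_arm(targets="-1 0 0 -.001 0 0 0;-1 0 0 -.002 0 0 0;-1 0 0 -.002 0 0 0;-1 0 0 -.002 0 0 0")

```text
clock: 12.45
eef_pos: [0.5272, -0.1418, 0.0583]
tool_rot: [0.855, 0.518, -0.0, -0.0]
ft_force: [0.2, -0.3, -0.9]
grip_width: 0.0203
grasp_force: 59.4
```

Request:
step_arm(targets="-1 0 0 -.001 0 0 0;-1 0 0 -.002 0 0 0;-1 0 0 -.002 0 0 0;-1 0 0 -.002 0 0 0")

```text
clock: 12.78
eef_pos: [0.5274, -0.1419, 0.0581]
tool_rot: [0.855, 0.518, 0.0, 0.0]
ft_force: [-2.1, 1.0, 5.2]
grip_width: 0.0206
grasp_force: 60.1
```

Request:
step_arm(targets="-1 0 0 -.001 0 0 0;-1 0 0 -.002 0 0 0;-1 0 0 -.002 0 0 0;-1 0 0 -.002 0 0 0")

```text
clock: 13.12
eef_pos: [0.5274, -0.1418, 0.058]
tool_rot: [0.855, 0.518, 0.0, 0.0]
ft_force: [-3.3, 1.0, 10.7]
grip_width: 0.0204
grasp_force: 60.8
```

Seated: solid stop 20 mm below plate contact, at 10 N. Ease off, open, retreat.

Request:
step_arm(targets="-1 0 0 .002 0 0 0;-1 0 0 .003 0 0 0;-.4 0 0 .003 0 0 0;-.2 0 0 .003 0 0 0;0 0 0 .003 0 0 0;0 0 0 .003 0 0 0;0 0 0 .003 0 0 0;0 0 0 .003 0 0 0")

```text
clock: 13.78
eef_pos: [0.5272, -0.1418, 0.0576]
tool_rot: [0.855, 0.518, -0.0, -0.0]
ft_force: [0.0, 0.7, 0.3]
grip_width: 0.0426
grasp_force: 0.0
```

Request:
step_arm(targets="0 0 0 .02 0 0 0;0 0 0 .05 0 0 0;0 0 0 .1 0 0 0;0 0 0 .16 0 0 0;0 0 0 .22 0 0 0;0 -.1 0 .3 0 0 0;0 -.2 0 .3 0 0 0;0 -.2 0 .3 0 0 0;0 -.2 0 .3 0 0 0")

```text
clock: 14.53
eef_pos: [0.4231, -0.1416, 0.2102]
tool_rot: [0.856, 0.518, -0.0, 0.0]
ft_force: [-1.5, -0.5, -0.0]
grip_width: 0.0429
grasp_force: 0.0
```

```bash
python3 - <<'E'
from h import *
o=bot.get_obs();print(o["clock"],o["eef_pos"],o["ft_force"],o["grip_width"])
w=bot.camera("wrist")[:,:,::-1];s=bot.camera("scene")[:,:,::-1]
cv2.imwrite("pics/v5.png",np.hstack([w[0:300,120:520],cv2.resize(s[110:215,285:390],(300,300))]))
E
```

```text
14.5333 [ 0.42312607 -0.14157396  0.2102094 ] [-1.47776591e+00 -5.33180722e-01 -1.43961468e-03] 0.04292673659158845
```

View pics/v5.png

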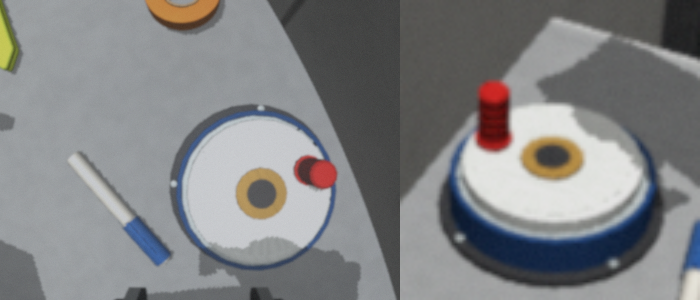

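The pin stands upright with its shoulder on the flange, the collar is level, and the gripper is clear.

```bash
python3 -c "
from workcell import bot
print(bot.job_done())"
```

```text
the job is handed in; nothing more can be done
None
```

The job is handed in at about 14.5 s: the red pin went through the collar, the collar was turned counter-clockwise until the pin sank 20 mm into the hidden hole, and the pin is seated with its shoulder on the flange, released, with the other things on the bench left alone.

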